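# Set the bench magnifier over the ring and light it

### The job

Bring the goldsmith's bench magnifier over to the ring held in the ball vice: its lens level and centred straight above the stone. Switch its lamp from off to full light with the keys on its base. Keep the gripper off the lens glass and leave the file pot, oilstone, bottle and mallet where they are.

Things in the scene. Friction and masses are not known exactly. Their poses are not given: they have to be found in the camera images.
- shoulder_axis (a point): The magnifier stands on a heavy grey base, 180 x 300 x 45 mm, fixed to the bench; a steel post rises from it to 245 mm. This point lies on the post's axis, at the height of the lens plane (220 mm above the bench). Its x and y axes are those of the base: the base's centre lies 45 mm towards -x and 100 mm towards +y from the post, long side along y.
- shoulder (a joint): swing of the inner arm about the post (vertical axis), rad. 0: the inner arm points along the base's +y axis; grows anticlockwise seen from above (1.57: towards the base's -x, 3.14: towards its -y); stops at -0.93 and 4.07. Held by friction (about 0.45 N m), stays where released. The inner arm is a steel tube, 15 mm thick, 180 mm from the post to the elbow, at 242 mm height; the knuckles are 32 mm across and nothing of the arms reaches above 262 mm
- elbow_axis (a point): on the elbow's vertical axis, at the height of the lens plane; 180 mm from the post
- elbow (a joint): bend of the outer arm against the inner arm, about a vertical axis, rad. 0: at a right angle, bent anticlockwise seen from above; -1.57: straight on; -3.14: at a right angle the other way; stops at -4.22 and 1.08. Held by friction (about 0.35 N m). The outer arm, 15 mm thick at 220 mm height, runs 115 mm from the elbow to the tilt pin that carries the lens head
- tilt (a joint): tilt of the lens head about the level pin at the outer arm's end, across the arm, rad. 0: lens level; positive: the handle end raised; stops at -0.8 and 0.8. Held by friction (about 0.6 N m)
- lens_centre (a point): centre of the lens. The head is a white round frame, 140 mm across and 24 mm thick, round a clear glass lens 108 mm across; the centre lies 85 mm out from the tilt pin and, when level, 200 mm from the elbow axis and 220 mm above the bench. Its z axis is the lens axis, its x axis points outward along the outer arm to the handle
- handle (a point): grip point of the head's handle: a black round bar, 18 mm thick, that sticks straight out from the frame on the side away from the elbow, in line with the outer arm. The point lies on the bar's axis, 100 mm from the lens centre and 185 mm from the tilt pin; the bar can be gripped from 80 to 130 mm from the lens centre and ends at 138 mm
- lens_glass: the lens glass itself, a disc 108 mm across inside the frame; not to be touched by the gripper
- stone (a point): the stone of the brass ring held in the ball vice, at its top, 133 mm above the bench. The vice (steel ball 110 mm across, two jaws on top, up to 76 mm from its middle at the screw) is fixed; the stone lies over its middle
- key_off_top (a point): middle of the top face of the OFF key. Three black keys stand in a row on the base, on the part away from the post, the row running along the base's y axis; each cap is 46 mm long along the base's x axis and stands 14 mm above the base's top (59 mm above the bench) when up. OFF is the wide one (40 mm), nearest the post. The axes are the base's
- key_half_top (a point): middle of the top face of the HALF LIGHT key, the middle one, 26 mm wide, 44 mm from OFF
- key_full_top (a point): middle of the top face of the FULL LIGHT key, 26 mm wide, at the end farthest from the post, 36 mm from HALF; 10 mm gap between the two caps
- key_off (a joint): travel of the OFF key downward, m: 0 up, about 0.007 latched down, stop at 0.010. The keys are interlocked: a key pressed beyond 0.0075 latches on release and lets the one that was down spring up. Pressing takes up to about 6 N. OFF is latched at the start
- key_half (a joint): travel of the HALF LIGHT key, as for OFF
- key_full (a joint): travel of the FULL LIGHT key, as for OFF
- file_pot_mid (a point): middle of a terracotta pot with files standing in it (about 0.9 kg, loose), 120 mm above its foot; the whole is 90 mm across and 250 mm tall, so taller than the lens plane
- oilstone_mid (a point): middle of an oilstone on its wooden block, 180 x 66 x 48 mm, long side along its x axis; loose
- bottle_mid (a point): middle of an amber glass bottle, 66 mm across and 145 mm tall; loose
- mallet_mid (a point): middle of a wooden mallet lying flat, about 210 mm long along its x axis (head at +x, 85 mm wide, 52 mm high; handle end at -x); loose
Mind the look-alikes: they are no part of the job. Several things look just like the part that bears stone: the one meant starts farthest to the robot's right.

How it is judged:
By the outcome, as a careful person would: the job done as asked, in the order asked, and still so for the second after the job is handed in, with the robot touching nothing.
It also fails if it takes over 72 s, if anything falls off the work surface, if the arm or the gripper's body presses on something with over 40 N, if the wrist force passes 120 N, or if a joint passes its speed limit or range.

### The arm

A 6-joint arm with a two-finger parallel gripper is mounted at the origin on the work surface. World frame = base frame: x ahead of the robot, y to its left, z up, the work surface at z = 0. Lengths are in m, angles in rad, forces in N, time in s.
With the tool pointing down it reaches from about 0.35 to 0.95 m from the base axis. Payload 17.4 kg.
Tool frame: the origin (TCP) lies between the finger pads; the fingertips stand robot.finger_overhang ahead of it and the grasp point (between the pads) lies 2 mm behind it (robot.finger_overhang is the distance from the TCP to the fingertips, in m); z points along the fingers, y is the line along which they close (so a half turn about z gives the same grasp; the last joint's range is limited). The gripper opens to 93 mm and grips with 3 to 60 N. Pads are 15 mm wide; open, the fingers measure 128 mm over their backs; the gripper's body (75 mm by 188 mm) begins 65 mm behind the grasp point.
Start: joints at [1.26, 0.116, 1.442, -0, 1.584, -0.038], TCP at [0.182, 0.65, 0.236] pointing down, gripper open.
Joint ranges: [-2.83, 2.83], [-0.83, 2.19], [0.07, 2.5], [-1.14, 4.28], [0.01, 3], [-2.97, 2.97]. Speed limits (rad/s): [1.89, 1.89, 2.22, 3.14, 3.14, 3.14].

### API

Orientations are given as a rotation vector (axis times angle).
In Python, from rig import robot gives the robot as it stands. The module is installed in compiled form; this text tells all that it offers. Calls block until the motion is done:
- robot.movep(position, orientation): joint-space move of the TCP to a pose.
- robot.move_straight(position, ori=None, v=0.15, max_force=None): straight line of the TCP; ori=None keeps the orientation; v is the mean speed in m/s. With max_force (N) it stops when the force on the tool has changed by that much, and returns True; else False.
- robot.goto_joints(angles): joint-space move.
- robot.move_gripper(opening, f_grip=None): finger opening in m; f_grip is the grip in N (None keeps the last); returns when the fingers have stopped.
- robot.wait(seconds).
- robot.inverse_kinematics(position, orientation): joint angles nearest the present ones, or None.
- robot.read_camera(name): name is "side" or "top" or "wrist"; returns a dict with "img" (384x512x3 uint8, red, green, blue), "camera_matrix" (3x3 intrinsics, pixels), "R" (3x3) and "t" (3): a world point X has camera coordinates R X + t. Camera axes: x right, y down, z forward; pixel columns grow to the right and rows downward; lengths in m; the calibration is good to about 2 mm. The wrist camera is an equidistant fisheye: a pixel r from the principal point sees the ray r / f radians off the axis. A picture is of the moment at which its call begins. There is no depth.
A pose or a line that the arm cannot do raises robot.IKError and nothing moves.
- robot.finish_job(): hands the job in; it is judged then, once.
Readings, each from a call of its own:
- robot.get_time(): time.
- robot.get_q(): joint angles.
- robot.get_joint_velocities(): joint speeds.
- robot.get_effort(): joint torques, N m.
- robot.get_position(): TCP position.
- robot.get_eef_rot(): TCP orientation.
- robot.get_force(): force on the tool from outside, world axes, zero at the start.
- robot.get_wrist_torque(): the same for the moment, N m.
- robot.get_finger_gap(): finger opening in m.
- robot.get_grasp_force(): force on a finger pad.
Only numpy, scipy, OpenCV 4.12 (cv2) and the standard library are available. Lean on these libraries where they do the work, as an engineer would, in place of code of your own. Each camera call takes 0.05 s, during which the arm holds its last target. There are 200 camera calls.

## Working session

There is one attempt and no reset: what is moved stays moved. The work goes in short steps, each a Python script; the robot and the scene stay as the last script left them, time stands still between calls to the robot, and variables do not carry over. Pictures are saved under pics/ and viewed, at most 12 in all, crops included, and the job is handed in when it is done.

```bash
mkdir -p pics; cat > h.py <<'E'
import numpy as np, cv2
from rig import robot
def snap(n,f):
    c=robot.read_camera(n); cv2.imwrite(f'pics/{f}.png',cv2.resize(c['img'][:,:,::-1],(800,600),interpolation=cv2.INTER_CUBIC)); np.savez(f'pics/{f}.npz',**c); return c
def pix(f,u,v,z,s=800/512):
    "point on plane z from pixel in the 800x600 view"
    c=np.load(f'pics/{f}.npz'); K,R,t=c['camera_matrix'],c['R'],c['t']
    d=R.T@np.linalg.solve(K,[(u+.5)/s-.5,(v+.5)/s-.5,1]); o=-R.T@t
    return o+d*(z-o[2])/d[2]
def proj(f,X,s=800/512):
    c=np.load(f'pics/{f}.npz'); p=c['camera_matrix']@(c['R']@np.array(X)+c['t']); return (p[:2]/p[2]+.5)*s-.5
E
python3 - <<'E'
from h import *
for n in("top","side"):
    c=snap(n,n+'1'); print(c['camera_matrix'],-c['R'].T@c['t'],c['R'])
print(robot.get_time(),robot.finger_overhang,robot.get_eef_rot())
E
```

```text
[[398.20440607   0.         256.53126231]
 [  0.         398.20440607 194.57241806]
 [  0.           0.           1.        ]] [0.44628689 0.03361838 1.08775087] [[ 0.02231779 -0.99936222 -0.02787614]
 [-0.9922427  -0.01873073 -0.12289662]
 [ 0.1222961   0.03040267 -0.99202789]]
[[415.35146579   0.         256.99587621]
 [  0.         415.35146579 196.89249269]
 [  0.           0.           1.        ]] [0.4217534  0.40041627 1.31119734] [[-0.92770952 -0.3732427   0.00670306]
 [-0.35752768  0.88319798 -0.30353795]
 [ 0.1073732  -0.28399157 -0.95279577]]
0.1 0.017 [-4.27134455e-01 -3.11227574e+00  1.57132038e-03]
```

View pics/top1.png

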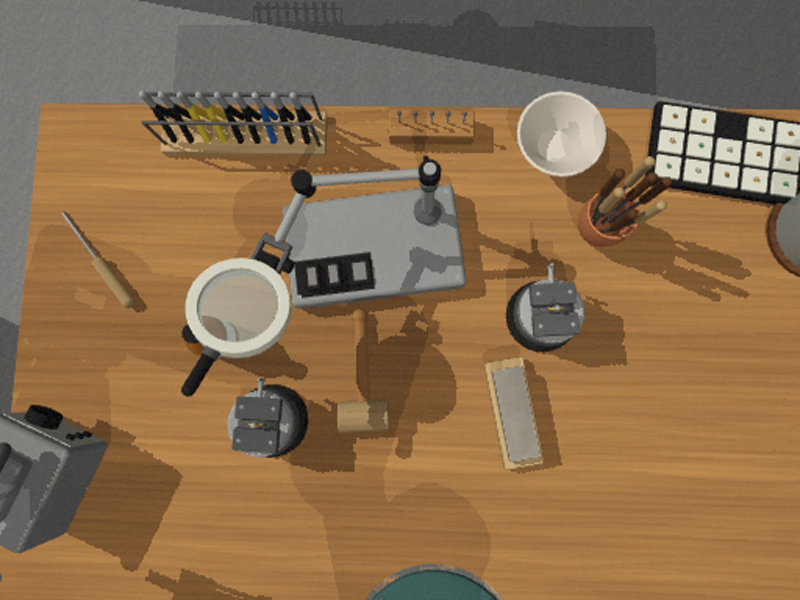

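View pics/side1.png

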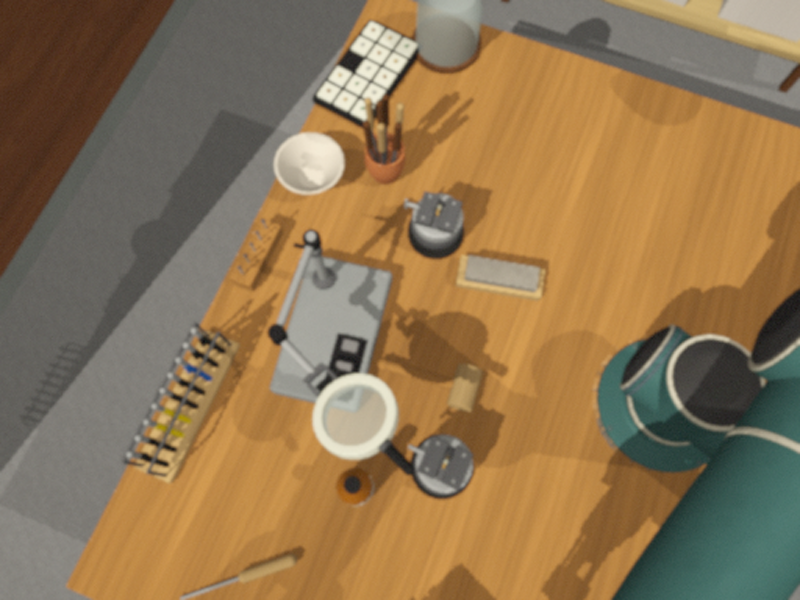

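The top view shows the post at about (429,170), the elbow at (303,182), the lens at (238,307) and the handle at (203,368). The right-hand vice, which is the one meant, has its stone at about (557,309). The pot is at (610,220) and the oilstone at (516,414). The side view agrees, with the bottle at (354,487), beneath the lens edge.

```bash
python3 - <<'E'
from h import *
for n,f,u,v,z in [('post','top1',429,168,.262),('post','side1',311,238,.262),('elbow','top1',303,180,.262),('elbow','side1',277,333,.262),('lens','top1',238,307,.232),('lens','side1',355,416,.232),('hend','top1',188,390,.22),('hend','side1',408,470,.22),('hroot','top1',210,353,.22),('hroot','side1',388,445,.22),('stone','top1',557,309,.133),('stone','side1',439,212,.133),
('half','top1',335,273,.057),('baseBL','top1',294,306,.045),('baseBR','top1',465,285,.045),('baseTR','top1',450,187,.045),('keyoff','top1',359,270,.054),('keyfull','top1',309,276,.059),
('pot','top1',608,238,.0),('potrim','top1',608,212,.09),('bottletop','side1',352,484,.145),('mallethead','top1',362,417,.05),('mallettail','top1',361,315,.03)]:
    print(n,f,pix(f,u,v,z).round(3))
for a in('top','side'):
  c=cv2.imread(f'pics/{a}1.png')
a=np.load('pics/top1.npz')['img'][150:260,320:420,::-1]; b=np.load('pics/side1.npz')['img'][100:200,230:330,::-1]
k=np.load('pics/top1.npz')['img'][95:205,170:300,::-1]
R=lambda x:cv2.resize(x,(400,400),interpolation=cv2.INTER_CUBIC)
cv2.imwrite('pics/crop.png',np.hstack([R(b),cv2.resize(k,(400,400),interpolation=cv2.INTER_CUBIC)]))
E
```

```text
post top1 [0.737 0.025 0.262]
post side1 [0.736 0.028 0.262]
elbow top1 [0.718 0.198 0.262]
elbow side1 [0.717 0.207 0.262]
lens top1 [0.544 0.288 0.232]
lens side1 [0.545 0.282 0.232]
hend top1 [0.427 0.355 0.22 ]
hend side1 [0.432 0.329 0.22 ]
hroot top1 [0.479 0.327 0.22 ]
hroot side1 [0.477 0.304 0.22 ]
stone top1 [ 0.561 -0.177  0.133]
stone side1 [ 0.561 -0.165  0.133]
half top1 [0.624 0.178 0.057]
baseBL top1 [0.568 0.247 0.045]
baseBR top1 [ 0.61  -0.042  0.045]
baseTR top1 [ 0.78  -0.014  0.045]
keyoff top1 [0.631 0.138 0.054]
keyfull top1 [0.618 0.221 0.059]
pot top1 [ 0.705 -0.296  0.   ]
potrim top1 [ 0.727 -0.27   0.09 ]
bottletop side1 [0.514 0.383 0.145]
mallethead top1 [0.386 0.126 0.05 ]
mallettail top1 [0.557 0.134 0.03 ]
```

View pics/crop.png

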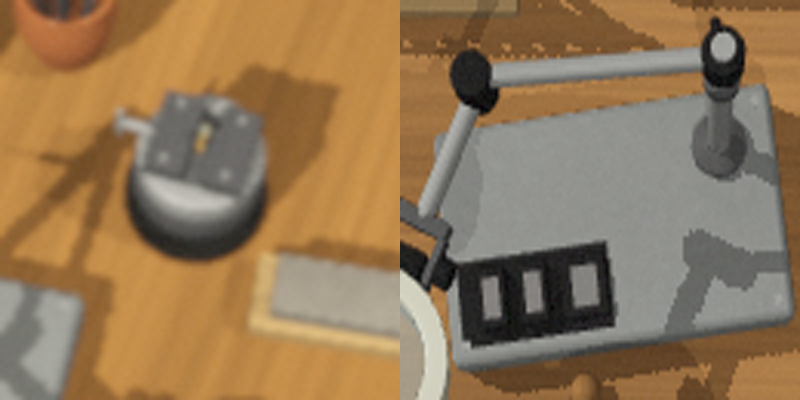

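```bash
python3 - <<'E'
from h import *
a=np.load('pics/top1.npz')['img'][165:230,320:385,::-1]; b=np.load('pics/side1.npz')['img'][112:177,250:315,::-1]
R=lambda x:cv2.resize(x,(400,400),interpolation=cv2.INTER_CUBIC)
A=np.load('pics/top1.npz')['img'][160:260,110:210,::-1]; B=np.load('pics/side1.npz')['img'][230:330,190:290,::-1]
cv2.imwrite('pics/crop2.png',cv2.resize(np.vstack([np.hstack([R(a),R(b)]),np.hstack([R(A),R(B)])]),(600,600)))
E
```

```text
(no output)
```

View pics/crop2.png

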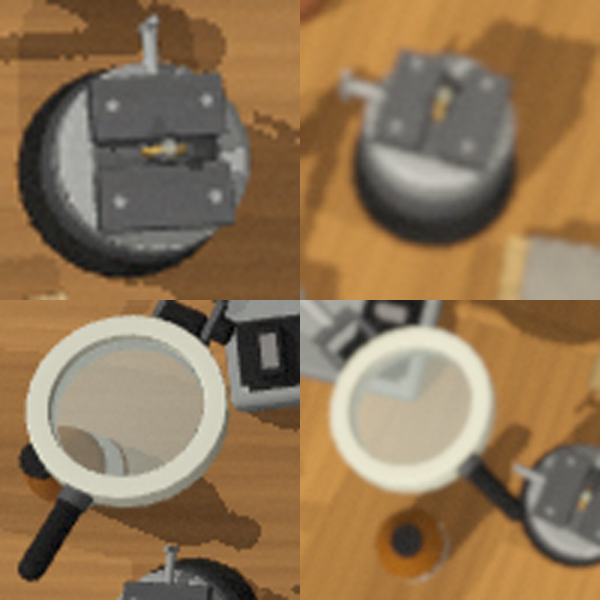

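```bash
cat >> h.py <<'E'
def tri(a,pa,b,pb):
    A=[];y=[]
    o=[];M=np.zeros((3,3));v=np.zeros(3);P=[]
    for f,p in((a,pa),(b,pb)):
        x=pix(f,*p,0.1);c=np.load(f'pics/{f}.npz');q=-c['R'].T@c['t'];d=(x-q)/np.linalg.norm(x-q);N=np.eye(3)-np.outer(d,d);M+=N;v+=N@q;P.append((N,q))
    X=np.linalg.solve(M,v);return X.round(4),[round(float(np.linalg.norm(N@(X-q))),4) for N,q in P]
E
python3 - <<'E'
from h import *
for n,a,b in[('stone',(557.5,307),(439,205.5)),('hend',(186.5,390.6),(409,470)),('hroot',(211,351.5),(385.4,443.7)),('lens',(238.5,306),(355,415.6)),('post',(429,165),(311,238)),('elbow',(303,182),(277,333)),('bottle',(0,0),(352,484)),]:
    print(n,tri('top1',a,'side1',b))
print(pix('top1',557.5,307,.133),pix('side1',439,205.5,.133))
E
```

```text
stone (array([ 0.5645, -0.1762,  0.1385]), [0.0008, 0.0008])
hend (array([0.4287, 0.3329, 0.2848]), [0.0009, 0.0009])
hroot (array([0.4792, 0.3086, 0.2712]), [0.0001, 0.0001])
lens (array([0.5438, 0.283 , 0.2451]), [0.0002, 0.0002])
post (array([0.7405, 0.0253, 0.2567]), [0.0029, 0.0029])
elbow (array([0.7235, 0.2026, 0.2381]), [0.0005, 0.0005])
bottle (array([0.5533, 0.3258, 0.7779]), [0.1112, 0.1112])
[ 0.56434599 -0.17734714  0.133     ] [ 0.5659192  -0.17891463  0.133     ]
```

```bash
cat > fit.py <<'E'
from h import *
from scipy.optimize import least_squares
def arm(p):
    px,py,a,b,t=p   # a inner dir, b outer dir (world)
    P=np.array([px,py,0]);i=np.array([np.cos(a),np.sin(a),0]);u=np.array([np.cos(b),np.sin(b),0]);k=np.array([0,0,1])
    h=np.cos(t)*u+np.sin(t)*k;n=-np.sin(t)*u+np.cos(t)*k
    E=P+.18*i;pin=E+.115*u+.22*k
    return dict(P=P,E=E,pin=pin,lens=pin+.085*h,h=h,n=n,u=u)
def pts(p):
    m=arm(p);k=np.array([0,0,1])
    return [m['P']+.258*k,m['E']+.255*k,m['lens']+.012*m['n'],m['lens']+.137*m['h'],m['lens']+.071*m['h']]
if __name__=='__main__':
    T=[(429,167),(303,181),(238.5,306),(186.5,390.6),(211,351.5)];S=[(311,238),(277,333),(355,415.6),(409,470),(385.4,443.7)]
    f=lambda p:np.concatenate([np.r_[proj('top1',x)-t,proj('side1',x)-s] for x,t,s in zip(pts(p),T,S)])
    r=least_squares(f,[.737,.026,1.68,2.7,.25],loss='soft_l1');print(r.x.round(4));print(f(r.x).round(1).reshape(5,4))
    np.save('arm.npy',r.x);m=arm(r.x);print({k:v.round(3) for k,v in m.items()})
    for q,z in[((312.3,276.5),.059),((333.2,273.9),.059),((359,270.9),.052)]:print(pix('top1',*q,z).round(4))
E
python3 fit.py
```

```text
[0.7392 0.0246 1.6792 2.7324 0.3443]
[[ 0.2  0.7 -0.6 -1.4]
 [-3.  -0.6  0.3 -1.3]
 [-0.5 -2.  -0.1 -3.5]
 [-2.8  4.3  4.6  1. ]
 [ 0.3 -0.2 -0.  -0.7]]
{'P': array([0.739, 0.025, 0.   ]), 'E': array([0.72 , 0.204, 0.   ]), 'pin': array([0.614, 0.249, 0.22 ]), 'lens': array([0.541, 0.281, 0.249]), 'h': array([-0.864,  0.374,  0.338]), 'n': array([ 0.31 , -0.134,  0.941]), 'u': array([-0.917,  0.398,  0.   ])}
[0.6174 0.2157 0.059 ]
[0.6225 0.1806 0.059 ]
[0.6296 0.1379 0.052 ]
```

```bash
cat > mv.py <<'E'
from fit import *
from scipy.spatial.transform import Rotation as Ro
G=.105
def pose(p,sgn,back=0):
    m=arm(p);z=-m['n'];y=sgn*np.cross([0,0,1],m['u']);R=np.c_[np.cross(y,z),y,z]
    return m['lens']+G*m['h']+(.002-back)*z, Ro.from_matrix(R).as_rotvec()
E
python3 - <<'E'
from mv import *
p0=np.load('arm.npy');stone=np.array([.565,-.178]);d=stone-p0[:2];r=np.hypot(*d);be=np.arctan2(d[1],d[0])%(2*np.pi)
al=np.arccos((.18**2+r*r-.2**2)/(2*.18*r));a=be-al;e=p0[:2]+.18*np.array([np.cos(a),np.sin(a)]);b=np.arctan2(*(stone-e)[::-1])%(2*np.pi)
print('target',a,b)
W=[p0,[*p0[:4],0],[*p0[:2],1.75,3.6,0],[*p0[:2],2.1,3.88,0],[*p0[:2],2.46,4.17,0],[*p0[:2],a,b,0]]
for s in(1,-1):
    for w in W:
        P,o=pose(w,s);q=robot.inverse_kinematics(P,o);print(s,P.round(3),None if q is None else np.round(q,2))
    P,o=pose(p0,s,.11);q=robot.inverse_kinematics(P,o);print('pre',P,q)
E
```

```text
target 3.156373594536924 4.741161156556206
1 [0.45  0.321 0.282] [ 0.44 -0.04  1.55  0.27  1.85  2.47]
1 [0.44  0.325 0.218] [ 0.59 -0.16  1.74 -0.    1.56  2.57]
1 [0.434 0.067 0.218] [ 0.09 -0.41  1.94 -0.    1.61  1.21]
1 [ 0.423 -0.025  0.218] [-0.12 -0.45  1.97  0.    1.63  0.71]
1 [ 0.442 -0.123  0.218] [-0.33 -0.37  1.91 -0.    1.6   0.21]
1 [ 0.568 -0.283  0.218] [-0.5   0.03  1.56 -0.    1.55 -0.53]
pre [0.48359573 0.30592319 0.38578944] [0.39723083 0.01729378 1.33151018 0.27398023 2.02096339 2.46863706]
-1 [0.45  0.321 0.282] [ 0.44 -0.04  1.55  0.27  1.85 -0.68]
-1 [0.44  0.325 0.218] [ 0.59 -0.16  1.74 -0.    1.56 -0.57]
-1 [0.434 0.067 0.218] [ 0.09 -0.41  1.94 -0.    1.61 -1.93]
-1 [ 0.423 -0.025  0.218] [-0.12 -0.45  1.97  0.    1.63 -2.43]
-1 [ 0.442 -0.123  0.218] [-0.33 -0.37  1.91 -0.    1.6  -2.93]
-1 [ 0.568 -0.283  0.218] [-0.5   0.03  1.56 -0.    1.55  2.61]
pre [0.48359573 0.30592319 0.38578944] [ 0.39723083  0.01729378  1.33151018  0.27398023  2.02096339 -0.67295559]
```

```bash
python3 - <<'E'
from mv import *
p0=np.load('arm.npy')
P,o=pose(p0,1,.11)
robot.move_gripper(.06,30)
robot.movep(P,o)
print(robot.get_time(),robot.get_position())
c=snap('wrist','w1')
# predicted pixel of model points in fisheye
K=c['camera_matrix']
for X in [arm(p0)['lens'],*pts(p0)[2:],pose(p0,1)[0]]:
    x=c['R']@X+c['t'];th=np.arctan2(np.hypot(x[0],x[1]),x[2]);d=x[:2]/np.hypot(*x[:2])*th*K[0,0]+K[:2,2];print((d*1.5625).round(1))
E
```

```text
2.975 [0.48343754 0.30626592 0.38560575]
[399.6 120.5]
[399.6 117.4]
[399.2 360.7]
[399.4 249. ]
[399.3 307.4]
```

View pics/w1.png

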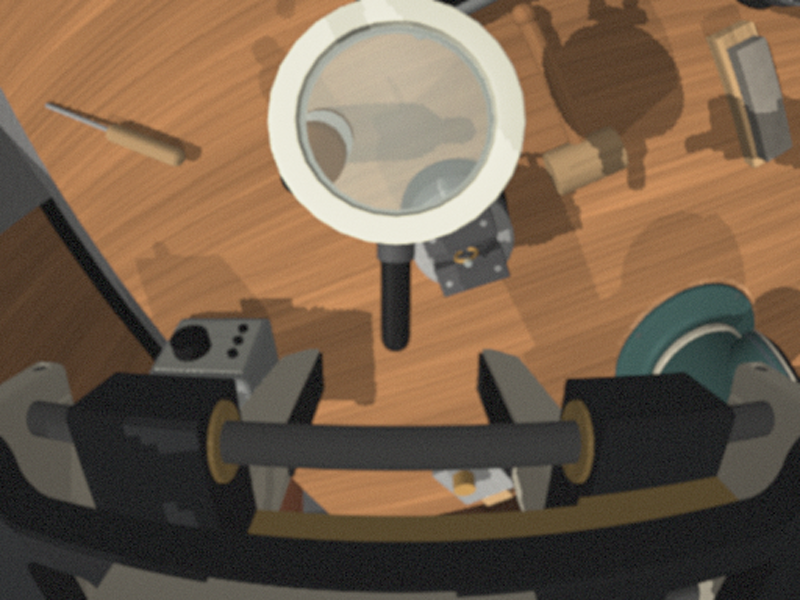

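The wrist view shows the lens frame centred at (397,120), with the handle running from (396,243) to its end at (396,350). The model predicts that end at 361, so the true tilt is slightly less. I'll refit with these points, descend and grip.

```bash
python3 - <<'E'
from mv import *
c=np.load('pics/w1.npz');K=c['camera_matrix']
def fe(X):
    x=c['R']@X+c['t'];r=np.hypot(x[0],x[1]);return (x[:2]/r*np.arctan2(r,x[2])*K[0,0]+K[:2,2]+.5)*1.5625-.5
T=[(429,167),(303,181),(238.5,306),(186.5,390.6),(211,351.5)];S=[(311,238),(277,333),(355,415.6),(409,470),(385.4,443.7)];Wr=[None,None,(396.7,119),(396,350),(396,242)]
def f(p):
    o=[]
    for x,t,s,w in zip(pts(p),T,S,Wr):
        o+=[proj('top1',x)-t,proj('side1',x)-s]
        if w: o.append(fe(x)-w)
    return np.concatenate(o)
r=least_squares(f,np.load('arm.npy'),loss='soft_l1');p=r.x;print(p.round(4),f(p).round(1));np.save('arm.npy',p)
P,o=pose(p,1,.06);robot.move_straight(P,o,v=.15)
P,o=pose(p,1);print(robot.move_straight(P,o,v=.1,max_force=15))
g=robot.move_gripper(0.0,35)
print(P,robot.get_position(),robot.get_finger_gap(),robot.get_grasp_force(),robot.get_force(),robot.get_time())
E
```

```text
[0.7393 0.0241 1.6705 2.7267 0.2812] [ 0.5  0.6 -0.6 -1.6 -2.7 -1.7 -0.6 -1.8 -0.7 -1.5 -0.3 -2.1  0.3 -1.8
 -1.5  5.2  4.5  3.9 -0.2 -0.1  0.9  0.5 -0.2  1.4  0.3  1.8]
False
[0.44860879 0.32339823 0.27080505] [0.44860309 0.32341854 0.27080196] 0.01715988137262225 35.00106632709503 [ 0.44927831 -0.16527324 -1.1296933 ] 5.0917
```

```bash
cat >> mv.py <<'E'
def target(p0,stone):
    d=stone-p0[:2];r=np.hypot(*d);be=np.arctan2(d[1],d[0])%(2*np.pi)
    a=be-np.arccos((.18**2+r*r-.2**2)/(2*.18*r));e=p0[:2]+.18*np.array([np.cos(a),np.sin(a)]);b=np.arctan2(*(stone-e)[::-1])%(2*np.pi)
    return np.r_[p0[:2],a,b,0]
E
python3 - <<'E'
from mv import *
p0=np.load('arm.npy');tg=target(p0,np.array([.565,-.178]));print(tg)
W=[p0]
L=np.r_[p0[:4],0];V=np.r_[p0[:2],1.75,3.6,0]
seg=[(p0,L,3),(L,V,5),(V,tg,9)]
for A,B,n in seg:
    for k in range(1,n+1):
        P,o=pose(A+(B-A)*k/n,1)
        st=robot.move_straight(P,o,v=.15,max_force=45)
        F=robot.get_force();print(P.round(3),F.round(1),robot.get_wrist_torque().round(2),round(robot.get_finger_gap(),4))
        if st: print('STOP');raise SystemExit
print(robot.get_time())
snap('top','top2')
E
```

```text
[0.73932427 0.02412919 3.15386718 4.74070363 0.        ]
[0.445 0.325 0.253] [ 0.1 -2.  -4.7] [-0.34 -0.19  0.09] 0.0167
[0.443 0.326 0.236] [-1.3 -1.6 -4.6] [-0.24  0.15  0.02] 0.0171
[0.442 0.326 0.218] [-0.3 -1.4 -5.6] [-0.15  0.26 -0.  ] 0.0173
[0.422 0.275 0.218] [-1.2 -0.5 -2. ] [-0.09  0.31 -0.03] 0.0169
[0.411 0.223 0.218] [ 0.7 -1.2  1.3] [-0.22  0.24  0.02] 0.0172
[0.41  0.169 0.218] [-0.5 -1.2  0.3] [-0.21  0.21  0.02] 0.0171
[0.417 0.116 0.218] [-0.1 -0.8  0.5] [-0.28  0.14 -0.02] 0.0168
[0.434 0.066 0.218] [-0.7 -2.2  1.7] [-0.31  0.13 -0.07] 0.017
[0.426 0.026 0.218] [-2.9 -2.   1.9] [-0.32  0.59 -0.03] 0.017
[ 0.424 -0.016  0.218] [-0.2 -1.3  1.6] [-0.34  0.21 -0.04] 0.0175
[ 0.427 -0.059  0.218] [ 0.4 -1.1  0.3] [-0.32  0.06 -0.05] 0.0171
[ 0.436 -0.102  0.218] [ 0.1 -0.7  0.6] [-0.35  0.04 -0.03] 0.0171
[ 0.451 -0.143  0.218] [-0.3 -1.2  0.2] [-0.28  0.05 -0.02] 0.0174
[ 0.473 -0.183  0.218] [ 0.  -0.4 -0.4] [-0.31  0.01 -0.01] 0.0171
[ 0.499 -0.22   0.218] [ 1.7 -1.2 -0.9] [-0.22 -0.07  0.03] 0.0171
[ 0.531 -0.254  0.218] [ 1.  -0.4 -1. ] [-0.22 -0.1  -0.  ] 0.017
[ 0.568 -0.283  0.218] [ 1.4 -0.5 -1.5] [-0.17 -0.18 -0.04] 0.0174
12.4417
```

View pics/top2.png

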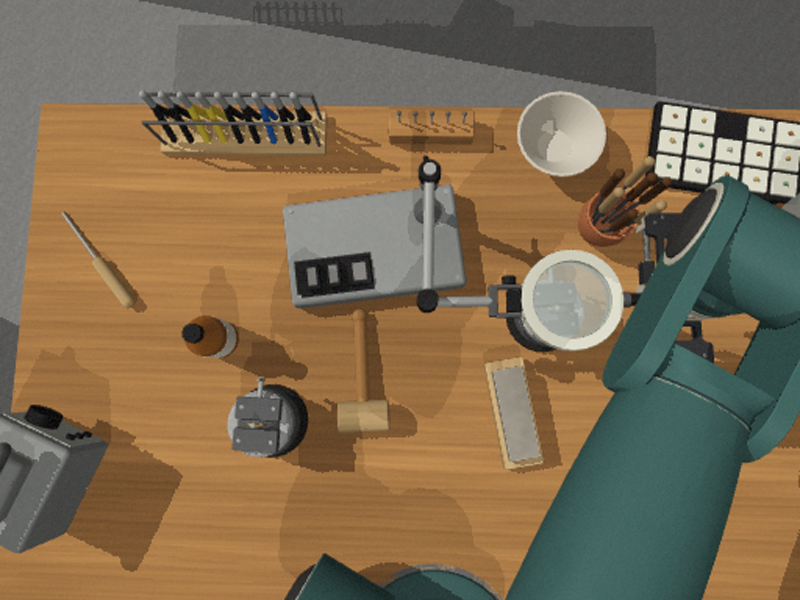

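The top view shows the lens frame centred at about (572,300), over the right-hand vice. The pot, oilstone and mallet have not moved. I'll measure the frame in both views against the model.

```bash
cat > meas.py <<'E'
from mv import *
def ring(f,near):
    im=np.load(f'pics/{f}.npz')['img'];h=cv2.cvtColor(im,cv2.COLOR_RGB2HSV)
    m=((h[...,2]>190)&(h[...,1]<50)).astype(np.uint8)
    cs,_=cv2.findContours(m,cv2.RETR_EXTERNAL,cv2.CHAIN_APPROX_NONE)
    cs=[c for c in cs if len(c)>60]
    c=min(cs,key=lambda c:np.hypot(*(np.array(cv2.minEnclosingCircle(c)[0])*1.5625-near)))
    e=cv2.fitEllipse(cv2.convexHull(c));return (np.array(e[0])+.5)*1.5625-.5,np.array(e[1])*1.5625,e[2]
E
python3 - <<'E'
from meas import *
snap('side','side2');p0=np.load('arm.npy');tg=target(p0,np.array([.565,-.178]))
for f in('top2','side2'):
    near=proj(f,[.565,-.178,.23]);c,ax,an=ring(f,near)
    m=arm(tg);print(f,near.round(1),c.round(1),ax.round(1),an, pix(f,*c,.230).round(4))
    for t in(-.1,0,.1):  # predicted ellipse
        m=arm(np.r_[tg[:4],t]);w=np.cross(m['n'],m['h']);A=np.linspace(0,6.28,60)
        q=np.float32([proj(f,m['lens']+.01*m['n']+.07*(np.cos(s)*m['h']+np.sin(s)*w)) for s in A]);e=cv2.fitEllipse(q);print(t,np.round(e[0],1),np.round(e[1],1),round(e[2]))
E
```

```text
top2 [573.5 298.2] [572.1 299.3] [ 98.2 102.1] 116.6421890258789 [ 0.5635 -0.176   0.23  ]
-0.1 [572.2 299.5] [ 96.6 101.2] 143
0 [573.7 298.7] [ 99.6 103.1] 121
0.1 [574.6 297.9] [101.3 105.4] 102
side2 [442.5 182.5] [441.4 184.6] [68.5 76.5] 85.77392578125 [ 0.5654 -0.1731  0.23  ]
-0.1 [442.2 185.1] [62.8 74.6] 99
0 [442.5 183.1] [67.1 75.2] 96
0.1 [442.6 181.3] [70.8 75.7] 91
```

View pics/side2.png

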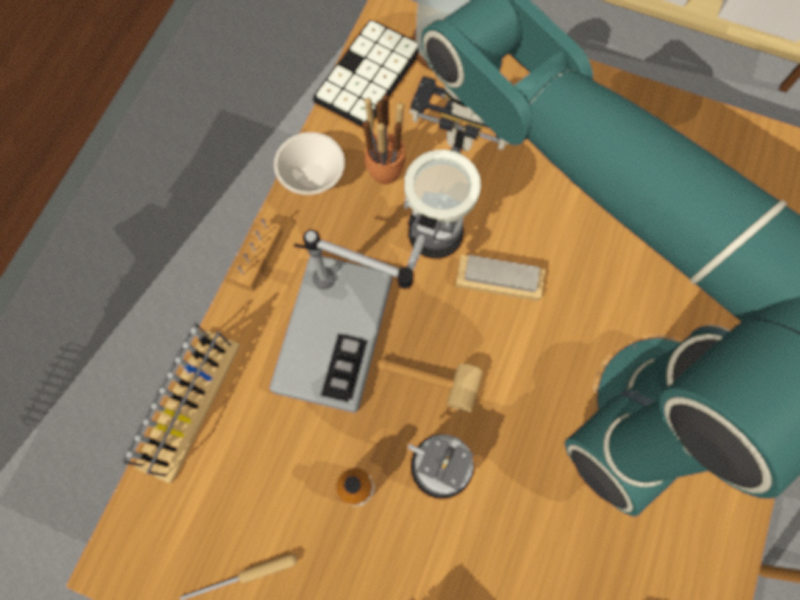

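The side view shows the lens over the same vice, with its frame centred at about (442,185). The bottle, at (354,487), has not moved. It reads within about 3 mm of the stone, so I'll nudge 2 mm towards -y, release, and check from above.

```bash
python3 - <<'E'
from meas import *
p0=np.load('arm.npy');tg=target(p0,np.array([.565,-.180]))
P,o=pose(tg,1);robot.move_straight(P,o,v=.05);robot.wait(.3);print(robot.get_force().round(1),robot.get_wrist_torque().round(2))
robot.move_gripper(.06,10);robot.wait(.2)
robot.move_straight(P+[0,0,.11],o,v=.15)
c=snap('wrist','w2');K=c['camera_matrix']
def fe(X):
    x=c['R']@X+c['t'];r=np.hypot(x[0],x[1]);return (x[:2]/r*np.arctan2(r,x[2])*K[0,0]+K[:2,2]+.5)*1.5625-.5
for t in(-.1,0,.1):
    q=np.r_[tg[:4],t];m=arm(q);w=np.cross(m['n'],m['h']);R=np.float32([fe(m['lens']+.012*m['n']+.07*(np.cos(s)*m['h']+np.sin(s)*w)) for s in np.linspace(0,6.28,60)])
    print(t,[fe(x).round(1) for x in pts(q)[2:]],'ring box',R.min(0),R.max(0))
print(robot.get_time())
E
```

```text
[ 0.7  3.5 -1.2] [ 0.64 -0.11  0.03]
-0.1 [array([403.1, 123.7]), array([402.6, 349. ]), array([402.8, 246.9])] ring box [ 2.745771e+02 -9.688223e-02] [531.3771  249.98988]
0 [array([403.2, 120.1]), array([402.7, 363.7]), array([403. , 251.9])] ring box [270.45343   -2.990028] [535.62915 253.20047]
0.1 [array([403.3, 114.6]), array([402.9, 376.9]), array([403.1, 254.6])] ring box [266.02585    -6.0632806] [540.14404 253.70767]
15.0833
```

View pics/w2.png

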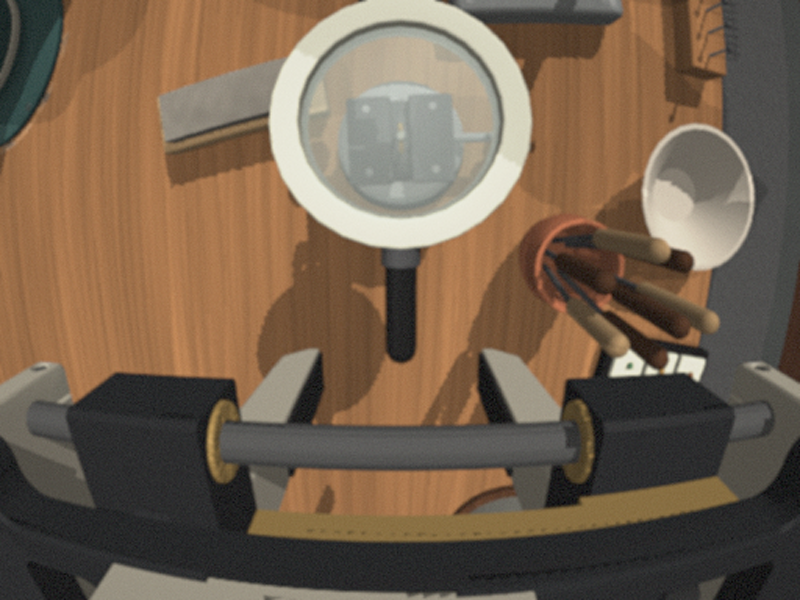

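In the wrist view the lens frame is centred at (400.5,121), with its box at columns 269–532. The handle end is at (401,361), and the stone shows through the glass at about (401,131). These give a tilt of about -0.02, so nearly level. I'll compare lens and stone within this one image.

```bash
python3 - <<'E'
from h import *
c=np.load('pics/w2.npz');K,R,t=c['camera_matrix'],c['R'],c['t'];o=-R.T@t;print('cam',o,'axis',R[2])
def bp(u,v,z):
    p=(np.array([u,v])+.5)/1.5625-.5-K[:2,2];r=np.hypot(*p);th=r/K[0,0];d=R.T@np.r_[p/r*np.sin(th),np.cos(th)];return (o+d*(z-o[2])/d[2]).round(4)
print('stone',bp(401,131,.133))
for n,a in dict(top=(400,-3.5),bot=(400,248),left=(269.5,121),right=(532,121)).items(): print(n,bp(*a,.229))
print('end',bp(401,361,.22))
im=c['img'][60:105,235:280,::-1]
cv2.imwrite('pics/w2c.png',cv2.resize(im,(450,450),interpolation=cv2.INTER_CUBIC))
E
```

```text
cam [ 0.56487669 -0.21499359  0.47458149] axis [ 0.00523085 -0.25215658 -0.96767231]
stone [ 0.5637 -0.1739  0.133 ]
top [ 0.5613 -0.1086  0.229 ]
bot [ 0.5653 -0.2477  0.229 ]
left [ 0.4936 -0.1795  0.229 ]
right [ 0.6337 -0.1755  0.229 ]
end [ 0.5678 -0.3153  0.22  ]
```

View pics/w2c.png

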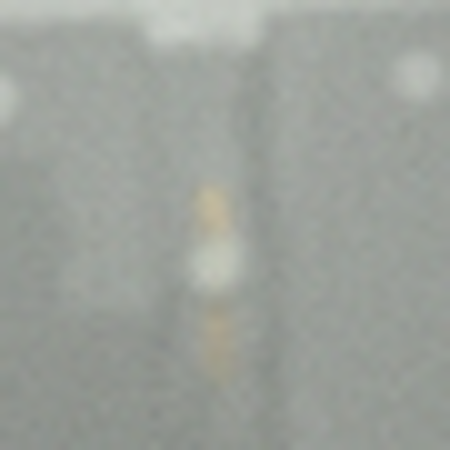

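The stone in the crop maps to about (400.4,134.7) in the full view, so the lens axis and the stone agree to about 1.5 mm. Next is the FULL key.

```bash
python3 - <<'E'
from mv import *
im=np.load('pics/top2.npz')['img'];roi=cv2.cvtColor(im,cv2.COLOR_RGB2GRAY)[160:194,185:243]
n,l,s,cc=cv2.connectedComponentsWithStats(((roi>90)).astype(np.uint8))
K=[pix('top2',*((cc[i]+[185,160]+.5)*1.5625-.5),.059) for i in range(1,n) if 15<s[i,4]<120]
print([k.round(4) for k in K],s[1:,4])
k=np.array([.6174,.2157]);
d=[x for x in K if np.hypot(*(x[:2]-k))<.012]
if d:k=d[0][:2]
psi=.155;x=np.array([np.cos(psi),np.sin(psi),0]);z=np.array([0,0,-1.])
best=None
P=robot.get_position();robot.move_straight(P+[0,0,.07],v=.2)
for sg in(1,-1):
    y=sg*x;o=Ro.from_matrix(np.c_[np.cross(y,z),y,z]).as_rotvec();q=robot.inverse_kinematics([*k,.30],o)
    if q is not None:
        q=np.array(q);c=np.abs(q-robot.get_q()).max()
        if best is None or c<best[0]:best=(c,o,q)
c,o,q=best;print(k,q.round(2));np.savez('key.npz',k=k,o=o)
robot.move_gripper(0,10)
robot.movep([*k,.39],o);robot.move_straight([*k,.11],v=.2)
st=robot.move_straight([*k,.059-.0093+.017],v=.03,max_force=15);print(st,robot.get_position(),robot.get_force())
robot.wait(.2);robot.move_straight([*k,.13],v=.1)
robot.move_straight([*k,.30],v=.2)
print(robot.get_time())
robot.goto_joints([1.26,.116,1.442,0,1.584,-.038]);snap('top','top3');snap('side','side3')
A=np.load('pics/top3.npz')['img'][80:240,170:410,::-1]
cv2.imwrite('pics/c3.png',cv2.resize(A,(800,533),interpolation=cv2.INTER_CUBIC));print(robot.get_time())
E
```

```text
[array([0.6287, 0.1367, 0.059 ]), array([0.6184, 0.2169, 0.059 ]), array([0.6235, 0.1817, 0.059 ])] [689  90  56  55]
[0.61837854 0.21693466] [ 0.3   0.06  1.39 -0.    1.68  0.14]
True [0.61835936 0.21693309 0.07431123] [-4.47600344 -1.31908025 11.40880515]
23.025
25.3333
```

View pics/c3.png

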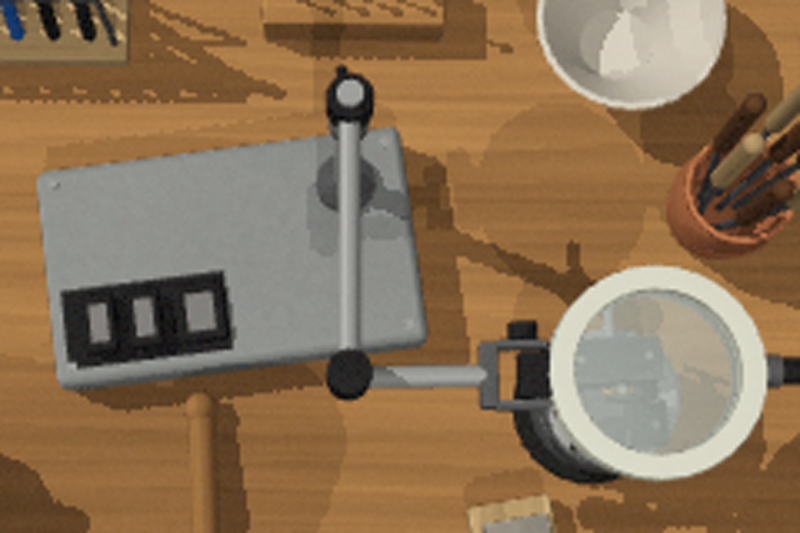

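The crop shows no lamp glow, and the press stopped 1.7 mm deep, so the FULL key is not latched. I'll press again, slower and stepwise, watching force against depth.

```bash
python3 - <<'E'
from h import *
d=np.load('key.npz');k,o=d['k'],d['o']
robot.movep([*k,.30],o);robot.move_straight([*k,.10],v=.2);robot.move_straight([*k,.080],v=.05);robot.wait(.2);F0=robot.get_force();print(F0)
for z in np.arange(.0770,.0655,-.001):
    st=robot.move_straight([*k,z],v=.02,max_force=25);robot.wait(.1)
    F=robot.get_force()-F0;print(round(z,4),st,robot.get_position()[2].round(4),F.round(1))
    if st or F[2]>20:break
robot.wait(.1);robot.move_straight([*k,.10],v=.05)
robot.move_straight([*k,.30],v=.2)
robot.goto_joints([1.26,.116,1.442,0,1.584,-.038]);snap('top','top4');snap('side','side4')
A=np.load('pics/top4.npz')['img'][80:240,170:410,::-1]
cv2.imwrite('pics/c4.png',cv2.resize(A,(800,533),interpolation=cv2.INTER_CUBIC));print(robot.get_time())
E
```

```text
[-1.07715565 -0.81009235 -1.93305307]
0.077 False 0.077 [1.5 0.3 2.7]
0.076 False 0.0763 [1.7 0.7 4. ]
0.075 False 0.0753 [1.1 1.5 6.9]
0.074 False 0.0747 [-1.7  0.5 10.6]
0.073 False 0.0733 [ 0.3 -0.2  7. ]
0.072 False 0.072 [3.  1.1 5.4]
0.071 False 0.0708 [2.1 1.2 4.4]
0.07 False 0.0699 [2.8 1.7 3.3]
0.069 False 0.0691 [0.4 0.9 5.8]
0.068 False 0.068 [0.5 0.3 6.1]
0.067 False 0.067 [0.2 0.3 6.1]
0.066 False 0.0662 [-2.1 -0.2  9.2]
38.0833
```

View pics/c4.png

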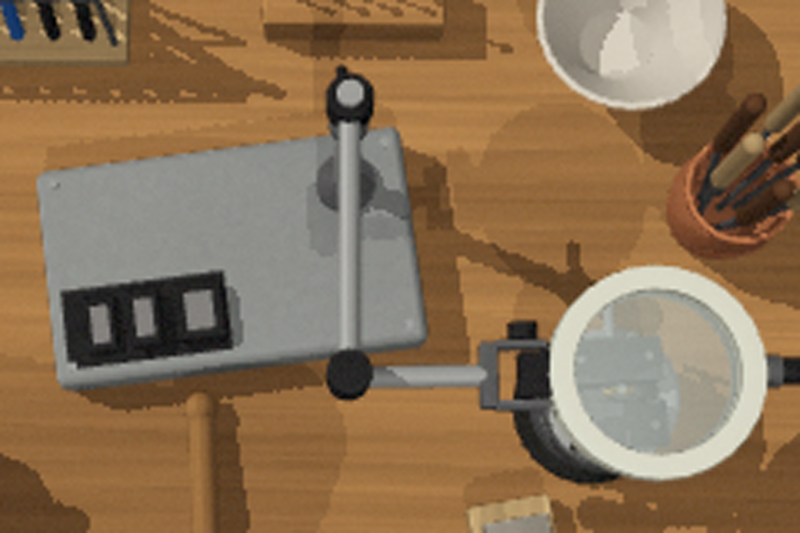

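The crop shows that OFF has come up: its cap has shifted and now casts a shadow at (235,315). FULL has moved down at (100,325), HALF is unchanged, and the ring under the lens is brighter. The lens hasn't moved and the loose objects in the crop are in place, so I'm handing in.

```bash
python3 - <<'E'
from rig import robot
print(robot.finish_job())
E
```

```text
the job is handed in; nothing more can be done
None
```

The job is handed in: the lens sits level (about 0.02 rad by my measurement) and centred within about 2 mm over the stone in the right-hand vice, and the FULL LIGHT key is latched with OFF sprung up; the pot, oilstone, bottle and mallet show no movement in the pictures I viewed.

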